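Roll the book clamp closed to its gauge mark

TASK

Close the book-mending clamp on the freshly glued blue book: with a fingertip resting lightly on top of the knurled brass wheel, roll the wheel until the black pointer of the moving jaw stands on the red gauge line, without running the jaw on into the book. Do not push the jaw itself, pick nothing up, leave the cup, the paste jar and the paperback where they are, and finish with the hand clear.

Things in the scene. Friction and masses are not known exactly. Their poses are not given: they have to be found in the camera images.
- clamp: Book-mending clamp, fixed to the table: light wooden bed 200 x 400 x 20 mm (x, y, z). Origin: centre of its underside, on the table. Its +y axis is the closing direction of the jaw (from the wheel towards the book); +z up. It stands turned about the vertical, differently each time.
- wheel_top (a point): Highest point of the knurled wheel at rest (92 mm above the table), a fixed point of the clamp, at x 0, y -130 mm, z 92 mm in its axes; axes as the clamp's. Tall neighbours: jaw top 107 mm and book top 129 mm above the table.
- wheel: Knurled brass wheel, 60 mm diameter, 32 mm wide, origin at its centre, axle along the clamp's x, between steel cheeks (48 mm over both, tops 22 mm below the wheel's top). Its ring is rubber-mounted: pressed from above it sinks 1 mm per 0.9 N, at most 10 mm; keep under 25 N. Dragging its top towards clamp +y moves the jaw likewise, 0.4 mm per mm of drag; needs 1.4 N along the rim; stays as left.
- jaw: Moving jaw: dark wooden board 140 mm (x) x 20 mm (y) standing to 107 mm above the table, green felt on the face towards the book; slides along the clamp's y, geared to the wheel. Its side nearest the wheel starts 85 to 110 mm from the wheel's axle. Origin: in the felt face's plane, on the clamp's centre line, at table height. Not to be pushed directly.
- pointer (a point): Middle of the lower edge of the black pointer blade (4 mm wide in y, 30 mm long in x) at the jaw's lower +x end, 4.5 mm above the bed, over the white gauge strip; axes as the clamp's.
- mark (a point): Middle of the red gauge line (4 mm wide, across the white strip, which lies along the clamp's +x side); axes as the clamp's. The pointer is on the mark when it has the same y in the clamp's axes; the felt face then stands 6 mm off the book. The jaw starts 20 to 70 mm short of the mark (towards the wheel).
- stop: Fixed stop with the glued blue book (140 x 22 mm, standing spine up, top 129 mm above the table) in front of its wooden back board; carries the white gauge strip. Origin: on the bed's upper face, on the clamp's centre line, in the plane of the book cover that faces the jaw.
- cup: White mug, 76 mm diameter, 75 mm high, loose, beyond the wheel end of the clamp; origin at the centre of its underside.
- paste_jar: Amber paste jar with black lid, 60 mm diameter, 62 mm high, loose, beside the clamp's +x side; origin at the centre of its underside.
- paperback: Orange paperback 110 x 170 x 20 mm lying flat, loose, beside the clamp's -x side; origin at the centre of its underside.

How it is judged:
On the way:
1. a fingertip presses on the knurled wheel (contact force between the fingers and wheel above 0.5 N), for 0.1 s.
At the end, for the whole second after the job is handed in: The jaw's pointer stands within 4 mm of the red gauge line along the clamp, the jaw is at rest, and the cup, the paste jar and the paperback are within 20 mm of where they stood (y of pointer in the frame of mark between -0.004 and 0.004 m and linear speed of jaw below 0.002 m/s and distance of each of cup, paste_jar, paperback from where it was at the start of the episode below 0.02 m); the robot touches nothing.
It fails at once if the jaw is run into the book (pointer 6 mm past the line) (y of pointer in the frame of mark above 0.006 m).
It fails at once if the jaw is pushed directly instead of by the wheel (contact force between any of the fingers, the arm and jaw above 1 N).
It fails at once if the wheel is pressed or gripped with more than 25 N (contact force between the fingers and wheel above 25 N).
It fails at once if the cup, the paste jar or the paperback is lifted, carried or knocked aside (distance of any of cup, paste_jar, paperback from where it was at the start of the episode above 0.02 m).
It also fails if it takes over 51 s, if anything falls off the work surface, if the arm or the gripper's body presses on something with over 40 N, if the wrist force passes 120 N, or if a joint passes its speed limit or range.

ROBOT

A 7-joint arm with a two-finger parallel gripper is mounted at the origin on the work surface. World frame = base frame: x ahead of the robot, y to its left, z up, the work surface at z = 0. Lengths are in m, angles in rad, forces in N, time in s.
With the tool pointing down it reaches from about 0.425 to 0.875 m from the base axis. Payload 4.7 kg.
Tool frame: the origin (TCP) lies on the centre line of the jaws, within the pads' length; the fingertips stand ahead of it and the grasp point (between the pads) lies 8 mm behind it (ctrl.finger_overhang is the x of the fingertips in the tool frame, in m); x points along the fingers, z is the direction in which the jaws open and shut, and the axes are right-handed (so a half turn about x gives the same grasp; the last joint's range is limited). The gripper opens to 87 mm and grips with 3 to 60 N. Pads are 19 mm wide; open, the fingers measure 117 mm over their backs; the gripper's body (75 mm by 190 mm) begins 51 mm behind the grasp point.
Start: joints at [1.115, 0.321, -0.07, 1.45, 0.023, 1.371, -0.057], TCP at [0.294, -0.58, 0.234] pointing down, gripper open.
Joint ranges: [-2.86, 2.86], [-0.3, 2.09], [-1.38, 1.24], [0.06, 2.45], [-1.56, 4.7], [0.09, 2.05], [-2.69, 2.69]. Speed limits (rad/s): [2.57, 2.57, 3.14, 3.14, 3.14, 3.14, 3.14].

INTERFACE

Orientations are given as a rotation vector (axis times angle).
In Python, from bench import readout, viewer, job, nets, ctrl gives the robot as it stands.
- The arm moves only by the shell command python3 -m creep 'ROWS' [FORCE]. ROWS is JSON, a list of rows, each an object with "linear": the shift along the tool's x, y, z in m, a list of three; "twist": the turn, a rotation vector about the tool's x, y, z in degrees, a list of three; "fingers": the gripper's target within -1 to 1 (shut at 1, half-way at 0, fully open at -1). A call has 1 to 8 rows; each row is the pose to reach, as a shift and turn from the pose commanded when the call began, along the tool's axes at that moment; what a row does not reach only later rows make up. A row lasts 1/12 s, in which the tool goes at most 41.7 mm and 7.16 degrees, less where a joint would pass 70% of its speed; a pose out of reach is approached as far as the arm can. A call with a gripper value outside its range is refused whole. The fingers move at their own pace and stop on an object; FORCE is the grip in N (left out, the last holds). Time passes only in rows, so rows that repeat a pose let the fingers close. It gives the time, the measured TCP pose, the force and the opening at its end, in the units of the state.
- readout.get_state(): the state, without advancing time (a new reading comes with each control period).
- viewer.get_image(name): name is "side" or "top" or "wrist"; returns (picture, depth): 480x640x3 uint8, red, green, blue; 480x640 float32, m along the optical axis (not along the pixel's ray), 0 where there is no reading.
- viewer.camera_params(name): a dict with "K" (3x3 intrinsics, pixels), "cam_to_world" (4x4, takes a point from camera to world coordinates). Camera axes: x right, y down, z forward; pixel columns grow to the right and rows downward; lengths in m; the calibration is good to about 2 mm. A picture is of the moment at which its call begins: read the wrist's pose just before it. camera_params takes no time and is no camera call; for the wrist camera it gives the pose at the moment of the call.
- job.close_job(): hands the job in, once; it reports no verdict.
Trained networks look in the newest picture that a camera, given by its name, has taken for a name from the list of things; names that differ only in an ending like _2 or _b are one class to them, and where a whole thing is asked for, a point or a joint stands for the part that bears it (a point fixed in the world has none). Each returns a list of dicts, best first, with "conf" (0 to 1); they miss things now and then, are a little off and sometimes report something else, mostly with a low value. They report only what shows in the picture. A call takes as long as a camera call.
- nets.boxes_of(camera, label): "centre" ([x, y, z] in m, in world coordinates, good to about 4 mm: the middle of the surface that is visible of it).
- nets.place_of(camera, label): "centre" ([x, y, z] in m, in world coordinates, good to about 4 mm: a listed point, or the origin of a listed thing).
The state is a dict: "time": time; "joint_positions": joint angles; "qd": joint speeds; "joint_torque": joint torques, N m; "position": TCP position; "tool_rot": TCP orientation; "ft_force": force on the tool from outside, world axes, zero at the start; "torque": the same for the moment, N m; "grip_width": opening from 0.0 (shut) to 1.0 (fully open).
Only numpy, scipy, OpenCV 4.12 (cv2) and the standard library are available. Lean on these libraries where they do the work, as an engineer would, in place of code of your own. Each camera call takes 0.05 s, during which the arm holds its last target.

## Working session

There is one attempt and no reset: what is moved stays moved. The work goes in short steps, Python scripts to look and compute and a shell command to move; the robot and the scene stay as the last step left them, time stands still between calls to the robot, and variables do not carry over. Pictures are saved under pics/ and viewed, and the job is handed in when it is done.

```bash
mkdir -p pics; ls
cat > h.py <<'E'
import numpy as np,cv2
from scipy.spatial.transform import Rotation as R
from bench import readout,viewer,job,nets,ctrl
def save(cam,fn):
    im,d=viewer.get_image(cam); cv2.imwrite('pics/'+fn,im[:,:,::-1]); return im,d
E
python3 - <<'E'
from h import *
s=readout.get_state();print(s['time'],s['position'],s['tool_rot'],s['ft_force'],s['grip_width'],ctrl.finger_overhang)
print(R.from_rotvec(s['tool_rot']).as_matrix().round(3))
for c in ['top','side']:
    save(c,c+'0.png')
    for l in ['clamp','wheel_top','pointer','mark','stop','jaw']:
        r=nets.place_of(c,l);print(c,l,[(np.round(x['centre'],4),round(x['conf'],2)) for x in r[:2]])
print(readout.get_state()['time'])
E
```

```text
pics
0.0 [ 0.29400289 -0.57909961  0.23247484] [ 0.85750456  1.39727464 -0.85599531] [-0.79568303  0.49275055  0.29203114] 1.0040362918305055 0.011
[[-0.001  0.892  0.453]
 [ 0.002  0.453 -0.892]
 [-1.    -0.    -0.002]]
top clamp [(array([ 0.6046,  0.0993, -0.0013]), 0.65)]
top wheel_top [(array([ 0.5864, -0.0243,  0.0949]), 0.64)]
top pointer [(array([0.6683, 0.08  , 0.0196]), 0.8), (array([ 0.5851, -0.025 ,  0.0922]), 0.45)]
top mark [(array([0.6754, 0.1104, 0.0276]), 0.75)]
top stop [(array([0.6142, 0.1356, 0.02  ]), 0.57)]
top jaw [(array([6.010e-01, 1.009e-01, 4.000e-04]), 0.77)]
side clamp []
side wheel_top [(array([ 0.5828, -0.0237,  0.0941]), 0.63)]
side pointer [(array([0.6707, 0.0759, 0.0225]), 0.79), (array([0.6746, 0.1073, 0.0295]), 0.34)]
side mark [(array([0.6744, 0.1091, 0.0298]), 0.96)]
side stop [(array([0.6136, 0.136 , 0.0177]), 0.78)]
side jaw [(array([ 0.6047,  0.1011, -0.0027]), 0.77)]
0.7
```

View pics/top0.png

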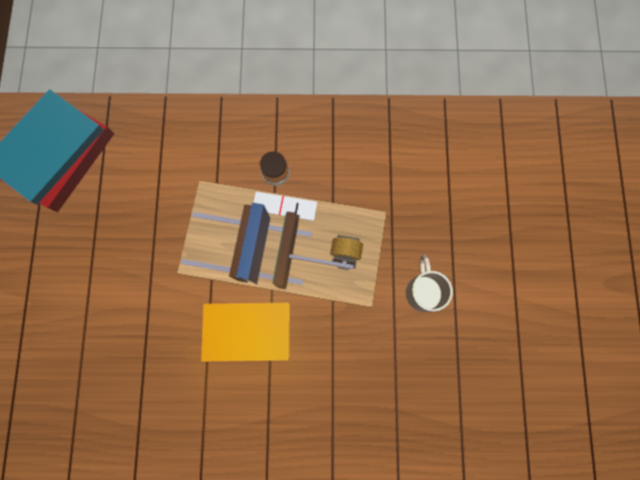

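View pics/side0.png

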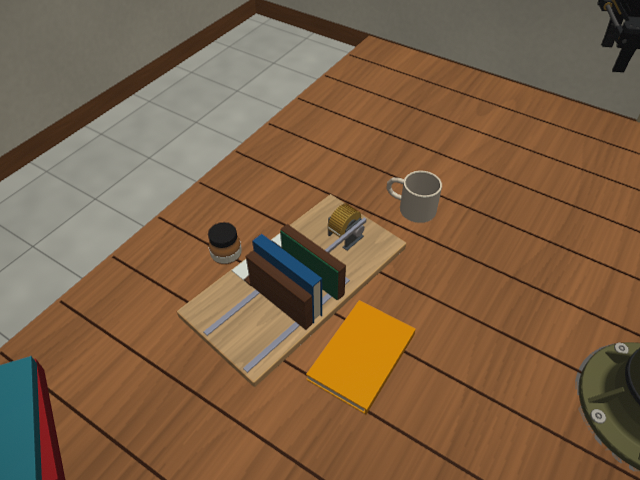

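The top view shows the jaw at about (287,250), pointer at (297,209), red line at (282,205), wheel at (346,248), jar at (273,165), mug at (430,290) and paperback at (246,332). Everything the networks reported matches these positions.

```bash
cat >> h.py <<'E'
def px2w(cam,uv,z):
    p=viewer.camera_params(cam);K=np.array(p['K']);T=np.array(p['cam_to_world'])
    r=T[:3,:3]@np.linalg.inv(K)@np.array([uv[0],uv[1],1.]);o=T[:3,3]
    return o+r*(z-o[2])/r[2]
def w2px(cam,P):
    p=viewer.camera_params(cam);K=np.array(p['K']);T=np.array(p['cam_to_world'])
    c=T[:3,:3].T@(np.array(P)-T[:3,3]);q=K@c;return q[:2]/q[2]
def go(target,yaxis):
    # target TCP; tool x down, tool z = -yaxis
    s=readout.get_state();R0=R.from_rotvec(s['tool_rot']).as_matrix()
    x=np.array([0,0,-1.]);z=-np.array([*yaxis,0.]);y=np.cross(z,x)
    R1=np.c_[x,y,z]
    print('lin',(R0.T@(np.array(target)-s['position'])).round(4),'twist',np.degrees(R.from_matrix(R0.T@R1).as_rotvec()).round(2))
E
python3 - <<'E'
from h import *
cs=[px2w('top',u,0.02)[:2] for u in [(200,181),(385,212),(373,306),(179,273)]]
for c in cs: print(c.round(4))
yd=(cs[0]-cs[1])+(cs[3]-cs[2]); yd/=np.linalg.norm(yd); 
# wheel from depth top & hull of mask
im,d=viewer.get_image('top')
hsv=cv2.cvtColor(im,cv2.COLOR_RGB2HSV)
c=np.mean(cs,0); print('yd',yd,'angle',np.degrees(np.arctan2(-yd[0],yd[1])),'centre',c,'wheel top',c-0.13*yd)
w=np.array([.585,-.024]);st=np.array([.6139,.1358]);
print('net yd',np.degrees(np.arctan2(-(st-w)[0],(st-w)[1])))
# bed fit via min area rect of wood color near
p=viewer.camera_params('top');K=np.array(p['K']);T=np.array(p['cam_to_world'])
u,v=np.meshgrid(np.arange(640),np.arange(480))
P=np.stack([(u-K[0,2])/K[0,0]*d,(v-K[1,2])/K[1,1]*d,d],-1)@T[:3,:3].T+T[:3,3]
m=(P[...,2]>.012)&(P[...,2]<.028)&(abs(P[...,0]-.6)<.16)&(abs(P[...,1]-.1)<.26)
m&=~((hsv[...,0]<22)&(hsv[...,1]>200)&(hsv[...,2]>200))
n,l,sts,_=cv2.connectedComponentsWithStats(m.astype(np.uint8));k=1+sts[1:,4].argmax()
r=cv2.minAreaRect(P[l==k][:,:2].astype(np.float32));print(r)
m=(P[...,2]>.08)&(abs(P[...,0]-.585)<.05)&(abs(P[...,1]+.024)<.04)
print('wheel pts',m.sum(),P[m].mean(0),P[m].max(0),P[m].min(0))
print(w2px('top',[*(c-0.13*yd),.092]))
go([*(c-0.13*yd),.15],yd)
E
```

```text
[0.7348 0.2794]
[ 0.6701 -0.1096]
[ 0.4762 -0.0817]
[0.54   0.3102]
yd [0.16230826 0.9867401 ] angle -9.340901434741697 centre [0.60527326 0.09957058] wheel top [ 0.58417319 -0.02870563]
net yd -10.251198750817444
((0.607185959815979, 0.10283143073320389), (0.40058252215385437, 0.20100674033164978), 80.572021484375)
wheel pts 527 [ 0.57917264 -0.0222754   0.08757429] [0.60424264 0.01507669 0.09575703] [ 0.54619266 -0.05176151  0.08019878]
[348.3081587  246.40169507]
lin [ 0.0835  0.5079 -0.36  ] twist [3.626e+01 1.000e-02 0.000e+00]
```

```bash
python3 -m creep '[{"linear":[0,0.031,-0.022],"twist":[0,0,0],"fingers":1},{"linear":[0,0.063,-0.045],"twist":[0,0,0],"fingers":1},{"linear":[0,0.095,-0.067],"twist":[0,0,0],"fingers":1},{"linear":[0,0.127,-0.09],"twist":[0,0,0],"fingers":1},{"linear":[0,0.158,-0.112],"twist":[0,0,0],"fingers":1},{"linear":[0,0.19,-0.135],"twist":[0,0,0],"fingers":1},{"linear":[0,0.222,-0.157],"twist":[0,0,0],"fingers":1},{"linear":[0,0.254,-0.18],"twist":[0,0,0],"fingers":1}]' 10
python3 -m creep '[{"linear":[0,0.031,-0.022],"twist":[4,0,0],"fingers":1},{"linear":[0,0.063,-0.045],"twist":[9,0,0],"fingers":1},{"linear":[0,0.095,-0.067],"twist":[14,0,0],"fingers":1},{"linear":[0,0.127,-0.09],"twist":[19,0,0],"fingers":1},{"linear":[0,0.158,-0.112],"twist":[24,0,0],"fingers":1},{"linear":[0,0.19,-0.135],"twist":[29,0,0],"fingers":1},{"linear":[0,0.222,-0.157],"twist":[33,0,0],"fingers":1},{"linear":[0,0.254,-0.18],"twist":[36.3,0,0],"fingers":1}]'
python3 - <<'E'
from h import *
for i in range(2):
  go([.585,-.026,.15],[.164,.9865])
s=readout.get_state();print(s)
save('side','side1.png');save('wrist','wrist1.png')
for c in ['wrist']:
    for l in ['wheel_top','pointer','mark']:
        r=nets.place_of(c,l);print(c,l,[(np.round(x['centre'],4),round(x['conf'],2)) for x in r[:2]])
E
```

```text
time: 1.42
position: [0.4399, -0.3025, 0.2339]
tool_rot: [0.856, 1.394, -0.857]
ft_force: [0.9, 0.2, 0.5]
grip_width: 0.48
time: 2.08
position: [0.5849, -0.0272, 0.2339]
tool_rot: [1.332, 1.124, -1.331]
ft_force: [0.8, -0.8, -0.4]
grip_width: 0.009
lin [ 0.0839 -0.0002 -0.0012] twist [-0.17  0.02 -0.05]
lin [ 0.0839 -0.0002 -0.0012] twist [-0.17  0.02 -0.05]
{'time': 2.0833, 'joint_positions': array([ 0.41985207,  0.21607673, -0.48473124,  1.60368006,  0.10327967,
        1.34646186, -1.8167636 ]), 'qd': array([-0.67522135,  0.44332492, -0.21640804, -0.45946936,  0.24557816,
        0.08348708, -1.56659714]), 'joint_torque': array([ 2.50220776e+00, -4.31816840e+01, -3.36787976e+00, -2.91465712e+01,
       -4.30265805e-01,  9.22121981e-04,  1.53320309e+00]), 'position': array([ 0.58492197, -0.02718488,  0.23391439]), 'tool_rot': array([ 1.33171533,  1.12413929, -1.33127297]), 'ft_force': array([ 0.76278273, -0.84327191, -0.40681129]), 'torque': array([ 0.04146032,  0.01986088, -0.02856869]), 'grip_width': 0.00850100297062651}
wrist wheel_top [(array([ 0.583 , -0.0255,  0.0915]), 0.85)]
wrist pointer [(array([0.6662, 0.0739, 0.0244]), 0.79)]
wrist mark [(array([0.6752, 0.1085, 0.0263]), 0.8), (array([0.7585, 0.1217, 0.0039]), 0.44)]
```

View pics/wrist1.png

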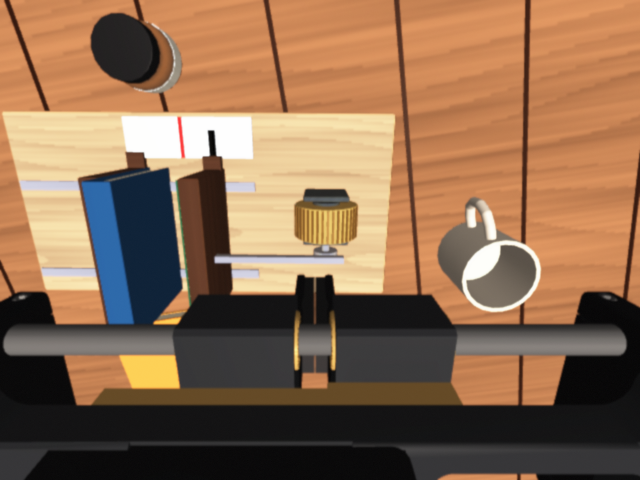

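View pics/side1.png

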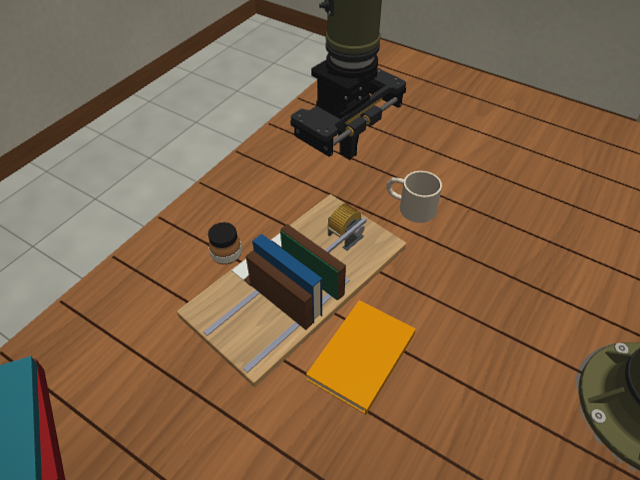

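The wrist view shows the hand square to the clamp, with the pointer at (211,145), the red line at (181,137) and the wheel at (326,218). The gap is about 33 mm, which needs about 80 mm of drag. I'll lower the hand on the near side of the wheel top.

```bash
python3 -m creep '[{"linear":[0.03,0,0.003],"twist":[0,0,0],"fingers":1},{"linear":[0.06,0,0.006],"twist":[0,0,0],"fingers":1},{"linear":[0.09,0,0.01],"twist":[0,0,0],"fingers":1},{"linear":[0.11,0,0.01],"twist":[0,0,0],"fingers":1},{"linear":[0.12,0,0.01],"twist":[0,0,0],"fingers":1},{"linear":[0.12,0,0.01],"twist":[0,0,0],"fingers":1}]'
python3 - <<'E'
from h import *
print(readout.get_state()['ft_force'])
save('side','side2.png');save('wrist','wrist2.png')
print('ptr-line',px2w('wrist',(211,145),.0245))
go([.585,-.026,.115],[.164,.9865])
E
```

```text
time: 2.83
position: [0.5805, -0.0405, 0.1111]
tool_rot: [1.328, 1.129, -1.335]
ft_force: [-0.6, 0.1, -1.1]
grip_width: 0.004
[-0.56915505  0.10503239 -1.10732063]
ptr-line [0.66462461 0.01840129 0.0245    ]
lin [-0.0005 -0.0003 -0.0136] twist [-0.02  0.02 -0.06]
```

```bash
python3 -m creep '[{"linear":[0.004,0,0],"twist":[0,0,0],"fingers":1},{"linear":[0.008,0,0],"twist":[0,0,0],"fingers":1},{"linear":[0.012,0,0],"twist":[0,0,0],"fingers":1},{"linear":[0.015,0,0],"twist":[0,0,0],"fingers":1},{"linear":[0.016,0,0],"twist":[0,0,0],"fingers":1},{"linear":[0.016,0,0],"twist":[0,0,0],"fingers":1}]'
```

```text
time: 3.43
position: [0.5833, -0.0385, 0.098]
tool_rot: [1.329, 1.126, -1.328]
ft_force: [1.2, -0.4, 4.0]
grip_width: 0.006
```

View pics/wrist2.png

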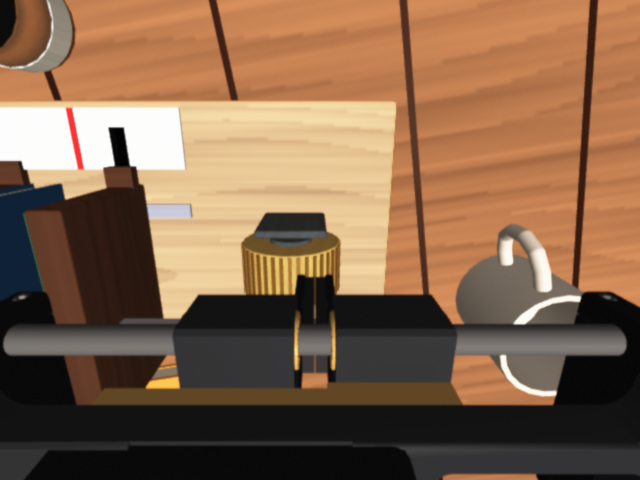

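Contact with about 4 N pressing. First stroke of 24 mm.

```bash
python3 -m creep '[{"linear":[0.0015,0,-0.002],"twist":[0,0,0],"fingers":1},{"linear":[0.002,0,-0.005],"twist":[0,0,0],"fingers":1},{"linear":[0.002,0,-0.009],"twist":[0,0,0],"fingers":1},{"linear":[0.002,0,-0.013],"twist":[0,0,0],"fingers":1},{"linear":[0.002,0,-0.017],"twist":[0,0,0],"fingers":1},{"linear":[0.002,0,-0.021],"twist":[0,0,0],"fingers":1},{"linear":[0.002,0,-0.024],"twist":[0,0,0],"fingers":1},{"linear":[0.002,0,-0.024],"twist":[0,0,0],"fingers":1}]'
python3 - <<'E'
from h import *
s=readout.get_state();print(s['position'],s['ft_force'])
im,d=save('wrist','wrist3.png')
save('side','side3.png')
for c in ['wrist','side']:
    for l in ['pointer','mark']:
        r=nets.place_of(c,l);print(c,l,[(np.round(x['centre'],4),round(x['conf'],2)) for x in r[:2]])
E
```

```text
time: 4.1
position: [0.5873, -0.0133, 0.0962]
tool_rot: [1.329, 1.127, -1.326]
ft_force: [0.1, 0.5, 5.1]
grip_width: 0.01
[ 0.58729666 -0.01330912  0.09623969] [0.14791079 0.49144627 5.14990941]
wrist pointer [(array([0.6691, 0.0832, 0.0265]), 0.81)]
wrist mark [(array([0.6766, 0.1083, 0.0263]), 0.83)]
side pointer []
side mark []
```

View pics/wrist3.png

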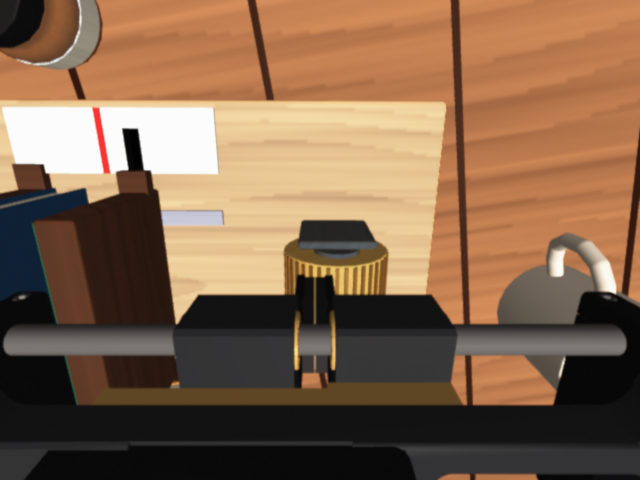

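The wheel drives the jaw: the pointer is now at (133,150) and the red line at (101,140), a gap of about 24 mm. I'll repeat: lift, go back, press, stroke.

```bash
python3 -m creep '[{"linear":[-0.012,0,0],"twist":[0,0,0],"fingers":1},{"linear":[-0.018,0,0.004],"twist":[0,0,0],"fingers":1},{"linear":[-0.018,0,0.016],"twist":[0,0,0],"fingers":1},{"linear":[-0.016,0,0.026],"twist":[0,0,0],"fingers":1},{"linear":[-0.01,0,0.026],"twist":[0,0,0],"fingers":1},{"linear":[-0.005,0,0.026],"twist":[0,0,0],"fingers":1},{"linear":[-0.001,0,0.026],"twist":[0,0,0],"fingers":1},{"linear":[0,0,0.026],"twist":[0,0,0],"fingers":1}]'
python3 -m creep '[{"linear":[0,0,-0.002],"twist":[0,0,0],"fingers":1},{"linear":[0,0,-0.006],"twist":[0,0,0],"fingers":1},{"linear":[0,0,-0.01],"twist":[0,0,0],"fingers":1},{"linear":[0,0,-0.014],"twist":[0,0,0],"fingers":1},{"linear":[0,0,-0.018],"twist":[0,0,0],"fingers":1},{"linear":[0,0,-0.022],"twist":[0,0,0],"fingers":1},{"linear":[0,0,-0.026],"twist":[0,0,0],"fingers":1},{"linear":[0,0,-0.026],"twist":[0,0,0],"fingers":1}]'
cat >> h.py <<'E'
def gap(fn):
    im,d=save('wrist',fn)
    hsv=cv2.cvtColor(im,cv2.COLOR_RGB2HSV).astype(int)
    red=((hsv[...,0]<6)|(hsv[...,0]>174))&(hsv[...,1]>180)&(hsv[...,2]>150)
    red[260:]=0
    n,l,s,_=cv2.connectedComponentsWithStats(red.astype(np.uint8));k=1+s[1:,4].argmax()
    v,u=np.where(l==k)
    # pointer: dark pixels in rows of the red line, near red
    v0,v1=v.min(),v.max()
    dk=(im.max(2)<40); dk[:v0]=0; dk[v1-3:]=0
    n,l2,s2,_=cv2.connectedComponentsWithStats(dk.astype(np.uint8))
    c=[j for j in range(1,n) if s2[j,4]>60 and abs(s2[j,0]-u.mean())<150 and s2[j,2]<60]
    print('red',u.mean().round(1),v.mean().round(1),'dark',[s2[j].tolist() for j in c])
    yd=np.array([.164,.9865])
    fr=np.polyfit(v,u,1)
    for j in c:
        vv,uu=np.where(l2==j); m=vv.mean()
        for z in (.0245,.028):
            a=px2w('wrist',(uu.mean(),m),z)[:2]; b=px2w('wrist',(np.polyval(fr,m),m),.0205)[:2]
            print('gap mm',z,(1000*(b-a)@yd).round(2))
    s=readout.get_state();print(s['time'],s['position'],s['ft_force'].round(1))
    for l in ['pointer','mark']:
        r=nets.place_of('wrist',l);print(l,[(np.round(x['centre'],4),round(x['conf'],2)) for x in r[:1]])
E
python3 - <<'E'
from h import *
gap('wrist4.png')
E
```

```text
time: 5.07
position: [0.5819, -0.0408, 0.0948]
tool_rot: [1.328, 1.128, -1.33]
ft_force: [-1.2, -2.3, 5.9]
grip_width: 0.005
time: 5.73
position: [0.5869, -0.0122, 0.0963]
tool_rot: [1.329, 1.129, -1.326]
ft_force: [-0.9, 0.6, 5.1]
grip_width: 0.009
red 101.7 135.9 dark [[104, 128, 20, 37, 546]]
gap mm 0.0245 8.86
gap mm 0.028 10.86
5.7833 [ 0.58686045 -0.01249672  0.09624268] [-0.8  0.2  4.8]
pointer [(array([0.6722, 0.0951, 0.0271]), 0.97)]
mark [(array([0.6755, 0.1066, 0.0241]), 0.84)]
```

View pics/wrist4.png

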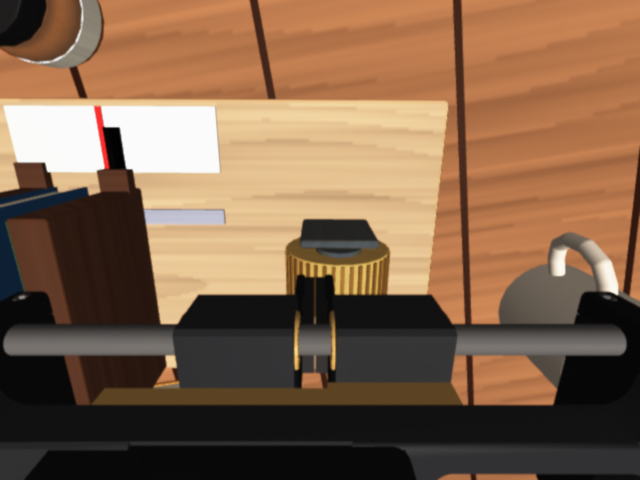

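The pointer is now at (114,148) and the red line at (101,136), with parallax between them. I'll lift clear and look from above the pointer before the last part.

```bash
python3 -m creep '[{"linear":[-0.03,0,0],"twist":[0,0,0],"fingers":1},{"linear":[-0.07,0,0],"twist":[0,0,0],"fingers":1},{"linear":[-0.11,0,-0.02],"twist":[0,0,0],"fingers":1},{"linear":[-0.12,0,-0.06],"twist":[0,0,0],"fingers":1},{"linear":[-0.12,0,-0.09],"twist":[0,0,0],"fingers":1},{"linear":[-0.12,0,-0.1],"twist":[0,0,0],"fingers":1},{"linear":[-0.12,0,-0.1],"twist":[0,0,0],"fingers":1},{"linear":[-0.12,0,-0.1],"twist":[0,0,0],"fingers":1}]'
python3 - <<'E'
from h import *
gap('wrist5.png')
print(viewer.camera_params('wrist')['cam_to_world'])
E
```

```text
time: 6.55
position: [0.6022, 0.0849, 0.2146]
tool_rot: [1.326, 1.13, -1.328]
ft_force: [0.2, -0.7, 0.5]
grip_width: 0.003
red 277.1 136.2 dark []
6.6 [0.60232431 0.08302757 0.21448447] [-0.7 -0.8 -0.3]
pointer [(array([0.6686, 0.0943, 0.0267]), 0.57)]
mark [(array([0.6743, 0.1099, 0.0251]), 0.85)]
[[-0.1664615  -0.94095326 -0.29478388  0.68257516]
 [-0.986047    0.1592649   0.0484356   0.06884038]
 [ 0.00137309  0.29873342 -0.95433561  0.36481201]
 [ 0.          0.          0.          1.        ]]
```

View pics/wrist5.png

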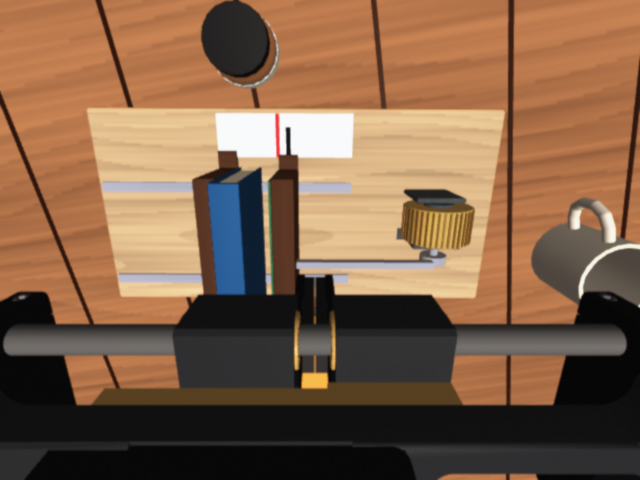

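```bash
sed -i 's/s2\[j,4\]>60/s2[j,4]>25/' h.py
python3 - <<'E'
from h import *
gap('wrist6.png')
for c in ['top','side']:
    im,d=save(c,c+'6.png')
    for l in ['pointer','mark']:
        r=nets.place_of(c,l);print(c,l,[(np.round(x['centre'],4),round(x['conf'],2)) for x in r[:1]])
im=cv2.imread('pics/wrist6.png');cv2.imwrite('pics/w6z.png',cv2.resize(im[100:180,200:360],None,fx=5,fy=5,interpolation=0))
E
```

```text
red 273.5 136.6 dark [[283, 130, 3, 24, 59]]
gap mm 0.0245 10.5
gap mm 0.028 10.8
6.75 [0.60267021 0.08176631 0.21484885] [-0.5 -1.3  1.1]
pointer [(array([0.6715, 0.0951, 0.027 ]), 0.62)]
mark [(array([0.677 , 0.1081, 0.0199]), 0.74)]
top pointer []
top mark []
side pointer []
side mark [(array([ 0.5872, -0.0244,  0.0626]), 0.68)]
```

View pics/w6z.png

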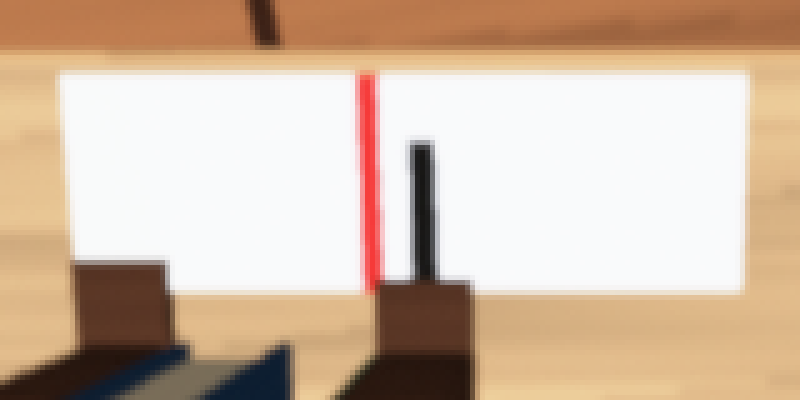

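The clean view gives a gap of 10.5 mm (red line at 273.5, pointer at about 284.5 px), so about 26 mm of drag. I'll do 24 mm and then check.

```bash
python3 -m creep '[{"linear":[0,0,0.03],"twist":[0,0,0],"fingers":1},{"linear":[0,0,0.065],"twist":[0,0,0],"fingers":1},{"linear":[0.02,0,0.1],"twist":[0,0,0],"fingers":1},{"linear":[0.05,0,0.12],"twist":[0,0,0],"fingers":1},{"linear":[0.08,0,0.125],"twist":[0,0,0],"fingers":1},{"linear":[0.1,0,0.125],"twist":[0,0,0],"fingers":1},{"linear":[0.103,0,0.125],"twist":[0,0,0],"fingers":1},{"linear":[0.103,0,0.125],"twist":[0,0,0],"fingers":1}]'
python3 -m creep '[{"linear":[0.004,0,0],"twist":[0,0,0],"fingers":1},{"linear":[0.009,0,0],"twist":[0,0,0],"fingers":1},{"linear":[0.013,0,0],"twist":[0,0,0],"fingers":1},{"linear":[0.016,0,0],"twist":[0,0,0],"fingers":1},{"linear":[0.017,0,0],"twist":[0,0,0],"fingers":1},{"linear":[0.017,0,0],"twist":[0,0,0],"fingers":1}]'
```

```text
time: 7.82
position: [0.5815, -0.0392, 0.1114]
tool_rot: [1.328, 1.13, -1.33]
ft_force: [1.0, -0.5, -0.2]
grip_width: 0.008
time: 8.32
position: [0.5836, -0.0393, 0.0966]
tool_rot: [1.33, 1.125, -1.327]
ft_force: [1.7, -0.3, 4.8]
grip_width: 0.004
```

```bash
python3 -m creep '[{"linear":[0,0,-0.003],"twist":[0,0,0],"fingers":1},{"linear":[0,0,-0.007],"twist":[0,0,0],"fingers":1},{"linear":[0,0,-0.011],"twist":[0,0,0],"fingers":1},{"linear":[0,0,-0.015],"twist":[0,0,0],"fingers":1},{"linear":[0,0,-0.019],"twist":[0,0,0],"fingers":1},{"linear":[0,0,-0.022],"twist":[0,0,0],"fingers":1},{"linear":[0,0,-0.024],"twist":[0,0,0],"fingers":1},{"linear":[0,0,-0.024],"twist":[0,0,0],"fingers":1}]'
python3 -m creep '[{"linear":[-0.03,0,0],"twist":[0,0,0],"fingers":1},{"linear":[-0.07,0,0],"twist":[0,0,0],"fingers":1},{"linear":[-0.11,0,-0.02],"twist":[0,0,0],"fingers":1},{"linear":[-0.12,0,-0.06],"twist":[0,0,0],"fingers":1},{"linear":[-0.12,0,-0.09],"twist":[0,0,0],"fingers":1},{"linear":[-0.12,0,-0.1],"twist":[0,0,0],"fingers":1},{"linear":[-0.12,0,-0.1],"twist":[0,0,0],"fingers":1},{"linear":[-0.12,0,-0.1],"twist":[0,0,0],"fingers":1}]'
python3 - <<'E'
from h import *
viewer.get_image('top');viewer.get_image('top')
gap('wrist7.png')
im=cv2.imread('pics/wrist7.png');cv2.imwrite('pics/w7z.png',cv2.resize(im[100:180,200:360],None,fx=5,fy=5,interpolation=0))
E
```

```text
time: 8.98
position: [0.5874, -0.0147, 0.0963]
tool_rot: [1.329, 1.126, -1.326]
ft_force: [2.0, -0.5, 4.4]
grip_width: 0.005
time: 9.65
position: [0.6015, 0.0833, 0.2141]
tool_rot: [1.325, 1.13, -1.33]
ft_force: [0.9, -0.2, 0.1]
grip_width: 0.006
red 271.5 121.0 dark []
9.8 [0.60219632 0.08055882 0.21445511] [-0.3  0.   1.3]
pointer [(array([0.6723, 0.105 , 0.026 ]), 0.6)]
mark [(array([0.6761, 0.1103, 0.0238]), 0.96)]
```

View pics/w7z.png

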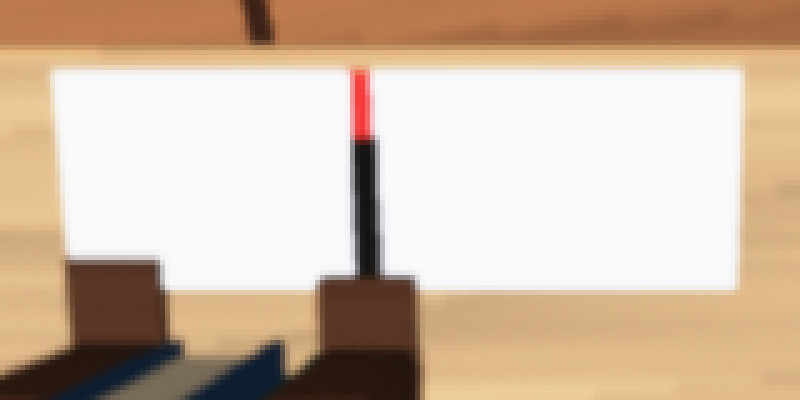

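The pointer, centred at about 366 in the zoomed crop, now covers the red line, centred at about 364. That is within roughly 1 mm, including parallax. I'll move the hand off to the wheel end for an independent check.

```bash
python3 -m creep '[{"linear":[-0.02,0,0.03],"twist":[0,0,0],"fingers":1},{"linear":[-0.03,0,0.07],"twist":[0,0,0],"fingers":1},{"linear":[-0.03,0,0.11],"twist":[0,0,0],"fingers":1},{"linear":[-0.03,0,0.15],"twist":[0,0,0],"fingers":1},{"linear":[-0.03,0,0.19],"twist":[0,0,0],"fingers":1},{"linear":[-0.03,0,0.22],"twist":[0,0,0],"fingers":1},{"linear":[-0.03,0,0.25],"twist":[0,0,0],"fingers":1},{"linear":[-0.03,0,0.25],"twist":[0,0,0],"fingers":1}]'
python3 - <<'E'
from h import *
im,d=save('top','top8.png');save('side','side8.png')
yd=np.array([.164,.9865])
for c in ['top','side']:
    q={}
    for l in ['pointer','mark']:
        r=nets.place_of(c,l)
        if r:q[l]=np.array(r[0]['centre']);print(c,l,q[l].round(4),round(r[0]['conf'],2))
    if len(q)==2: print('gap mm',1000*(q['mark']-q['pointer'])[:2]@yd)
for l in ['cup','paste_jar','paperback']:
    r=nets.place_of('top',l);print(l,[np.round(x['centre'],3) for x in r[:1]])
a=cv2.imread('pics/top8.png')[170:320,170:470];b=cv2.imread('pics/side8.png')[190:340,170:470]
cv2.imwrite('pics/c8.png',cv2.resize(np.vstack([a,b]),None,fx=2,fy=2))
E
```

```text
time: 10.57
position: [0.5592, -0.174, 0.2451]
tool_rot: [1.334, 1.118, -1.342]
ft_force: [0.2, -1.0, -0.0]
grip_width: 0.002
top pointer [0.6747 0.112  0.0198] 0.95
top mark [0.6716 0.1089 0.0259] 0.89
gap mm -3.5665500000000043
side mark [ 0.5845 -0.0213  0.0951] 0.56
cup [array([ 0.504, -0.18 , -0.001])]
paste_jar [array([ 0.759,  0.12 , -0.   ])]
paperback [array([0.426, 0.171, 0.002])]
```

View pics/c8.png

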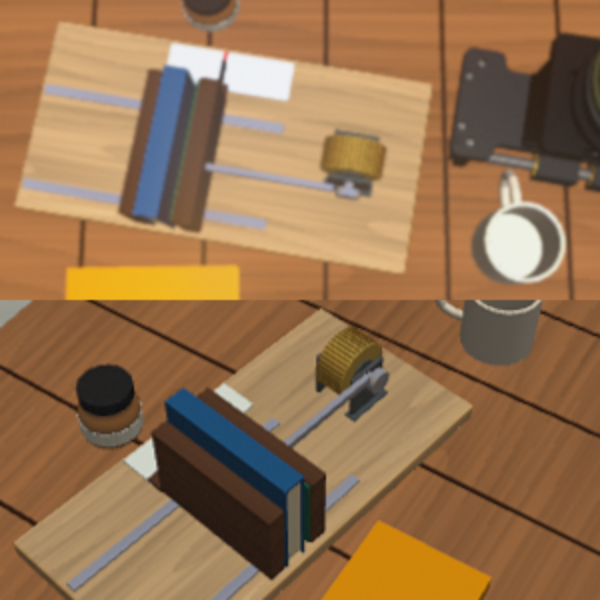

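The top-view network pair says the pointer is 3.6 mm past the line, which disagrees with the wrist pixels, though the networks are only good to about 4 mm. I'll measure again from pixels in the saved pictures.

Run:
```python
from h import *
yd=np.array([.164,.9865])
im=cv2.imread('pics/wrist7.png').astype(int)
# per-row: red line centre rows, extrapolated using previous picture's slope; pointer centre rows (darkness weighted)
for v in range(112,156,3):
    row=im[v,255:295]; red=np.clip(row[:,2]-row[:,1]-20,0,None); dk=np.clip(200-row[:,2],0,None)
    x=np.arange(255,295)
    print(v,'red',(red@x/red.sum()).round(2) if red.sum()>150 else None,'dark',(dk@x/dk.sum()).round(2) if dk.sum()>150 else None)
im=cv2.imread('pics/wrist6.png').astype(int)
L=[]
for v in range(116,156,3):
    row=im[v,255:295]; red=np.clip(row[:,2]-row[:,1]-20,0,None);x=np.arange(255,295);L.append((v,red@x/red.sum()))
print('ref slope',np.polyfit(*zip(*L),1))
for f in('top0','top8'):
    im=cv2.imread(f'pics/{f}.png').astype(int);print(f)
    for v in range(193,216,2):
        row=im[v,258:312]; red=np.clip(row[:,2]-row[:,1]-20,0,None); dk=np.clip(130-row[:,2],0,None);x=np.arange(258,312)
        print(v,'red',(red@x/red.sum()).round(2) if red.sum()>80 else None,'dark',(dk@x/dk.sum()).round(2) if dk.sum()>80 else None)
print('px/mm',(w2px('top',[.67,.11,.02])-w2px('top',[.67,.12,.02]))/10, np.array(viewer.camera_params('top')['cam_to_world'])[:3,3])
```

```text
112 red 273.85 dark None
115 red 271.54 dark None
118 red 271.63 dark None
121 red 271.77 dark None
124 red 271.81 dark None
127 red 271.94 dark None
130 red None dark 272.38
133 red None dark 272.5
136 red None dark 272.5
139 red None dark 272.68
142 red None dark 272.79
145 red None dark 272.81
148 red None dark 273.13
151 red None dark 273.14
154 red None dark 273.29
ref slope [3.53017572e-02 2.68691903e+02]
top0
193 red 293.0 dark None
195 red 296.85 dark None
197 red 297.77 dark None
199 red 290.96 dark None
201 red 281.7 dark None
203 red 281.17 dark None
205 red 280.88 dark 264.7
207 red 280.42 dark 265.54
209 red 280.04 dark 264.07
211 red 279.72 dark 264.95
213 red 281.72 dark 272.03
215 red 280.27 dark 273.89
top8
193 red 292.79 dark None
195 red 296.84 dark None
197 red 298.67 dark None
199 red 293.65 dark None
201 red None dark None
203 red None dark None
205 red None dark 262.46
207 red None dark 262.93
209 red None dark 263.18
211 red 274.68 dark 266.91
213 red 275.12 dark 267.87
215 red 275.05 dark 268.06
px/mm [0.48048283 0.00323142] [0.43916804 0.01837129 0.91535757]
```

From the wrist pixels, the pointer is 0.3 px (about 0.3 mm) short of the line, or up to about 1.3 mm short with parallax. That is inside the 4 mm limit, and the hand is clear.

```bash
python3 -c "
from bench import job
print(job.close_job())"
```

```text
the job is handed in; nothing more can be done
None
```

I rolled the brass wheel with the shut fingertips in three strokes of about 25 mm, pressing with about 5 N. The jaw advanced a little over 30 mm, and its pointer now covers the red line. I handed the job in at about 11 s with the hand clear, beyond the wheel end of the clamp; no verdict was reported.

**Pointer on the line:** the close wrist picture, measured by pixel, puts the pointer 0.3 to 1.3 mm short of the line, against a limit of 4 mm. The range allows for the pointer blade standing above the gauge strip.

**Checks that disagreed or failed:**
- The network's top-view estimate put the pointer about 3.6 mm past the line. Its points are only good to about 4 mm each. The top picture itself showed the pointer in line with the red mark, so I went with the pixel measurement.
- The last side view could not confirm the pointer. The book and jaw hid the area, and the network mistook the wheel for the red line.
- My pixel check in the top picture could not separate the pointer from the jaw, so it neither confirmed nor contradicted the result.

**Loose items:** the cup, paste jar and paperback look undisturbed in the last pictures, and nothing in the moves came near them. I took no network position for them at the start, so this rests on the pictures alone.

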